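# Hang the vent cover on the sloping extraction box

### The job

Hang the loose vent cover on the sloping front of the extraction box: bring both screw heads up through the wide ends of its keyholes until it lies flush on the slope, then pull it down the slope, its bevelled edge pushing in under the sprung roller clip, until it is fully home with the roller riding on its flat face, and let go. The screws can stand anywhere along their short tracks, so feel for them; leave the jars, bottle and beaker where they are.

Things in the scene. Friction and masses are not known exactly. Their poses are not given: they have to be found in the camera images.
- cover: vent cover: loose aluminium plate 110 (x) by 150 (y) by 8 mm thick, about 0.3 kg, at first flat on the table, handle up. Origin: centre of its underside; x points to its upper edge, z out of its front face. Its lower edge (x -45 to -55 mm) is bevelled on top, from 8 down to 2 mm thick.
- handle (a point): centre of the cover's handle, 40 mm over the origin: a bow whose bar is 14 mm thick (along x), 70 mm long (y) and reaches from 25 to 55 mm above the underside, on two posts at y = +30 and -30 mm.
- keyholes (a point): midway between the wide ends of the cover's two keyholes, on the underside, at x = +14 mm. The keyholes lie at y = +50 and -50 mm: each has a wide end 22 mm across with cut corners, and from it a slot 10 mm wide running up to x = +33.5 mm.
- slope: flat sloping front, 200 (x) by 240 mm (y), of the white fixed extraction box, 35 degrees from horizontal, facing the robot's side. Origin: centre of its surface, 105 mm above the table; x up the slope, y left, z straight out of it. The cover's underside is 15 mm off it when resting on the screw heads, 0 mm when they are through.
- tracks (a point): on the slope's surface at its x = +25 mm, y = 0: middle of the screws' range. Two level steel screws at y = +50 and -50 mm stand on a carriage, firm in use but set anywhere from 12 mm below to 12 mm above this point (not reported: see or feel it). Shank 7 mm across, 10 mm long; round head 16 mm across, 5 mm thick, top 15 mm off the surface. From wide end to slot end the cover travels 16 mm.
- clip (a joint): sprung roller clip at the slope's lower middle. Roller 10 mm across, 30 mm wide, 73 mm downslope of the screws; bracket 95 to 109 mm downslope of them, 14 mm high. 0 rad: shut, roller 2.5 mm off the surface; about 0.21 when it rides on the cover's flat face, its top then 18 mm off the surface. Spring 4 to 6 N; pushing the bevel under takes a pull of some 2 to 6 N.
- jar_small: black screw-cap jar 42 mm across, 60 mm high, bystander between the cover and the box; origin: centre of its underside
- jar_mid: black jar 60 mm across, 85 mm high, bystander; origin: centre of its underside
- jar_big: black jar 76 mm across, 100 mm high, bystander; origin: centre of its underside
- wash_bottle: white plastic bottle 60 mm across, 150 mm high, bystander; origin: centre of its underside
- beaker: glass beaker 60 mm across, 80 mm high, bystander; origin: centre of its underside
Mind the look-alikes: they are no part of the job. Leave any brown or yellow look-alike of the cover alone.

How it is judged (in metres and radians):
On the way:
1. the cover lies flush on the slope, screw heads through the wide ends of the keyholes, clip not yet lifted onto its face (z of cover in the frame of slope between -0.004 and 0.005 m and x of cover in the frame of slope between -0.025 and 0.03 m and y of cover in the frame of slope between -0.01 and 0.01 m and angle between the z axis of cover and the z axis of slope, either way round below 0.1 rad and value of joint clip below 0.15 rad), for 0.05 s.
At the end, for the whole second after the job is handed in: the cover rests flush on the slope (3 mm; 0.06 rad; within 6 mm of its centre line; origin at x -22 to +12 mm), locked under the screw heads so far down that the roller rides on its flat face (clip 0.17 to 0.28 rad); jars, bottle and beaker within 30 mm of where they stood (value of joint clip between 0.17 and 0.28 rad and z of cover in the frame of slope between -0.003 and 0.003 m and x of cover in the frame of slope between -0.022 and 0.012 m and y of cover in the frame of slope between -0.006 and 0.006 m and angle between the z axis of cover and the z axis of slope, either way round below 0.06 rad and angle between the x axis of cover and the x axis of slope, either way round below 0.06 rad and linear speed of cover below 0.02 m/s); the robot touches nothing.
It fails at once if a jar, the bottle or the beaker is moved more than 30 mm (distance of any of jar_small, jar_mid, jar_big, wash_bottle, beaker from where it was at the start of the episode above 0.03 m).
It also fails if it takes over 51 s, if anything falls off the work surface, if the arm or the gripper's body presses on something with over 40 N, if the wrist force passes 120 N, or if a joint passes its speed limit or range.

### The arm

A 6-joint arm with a two-finger parallel gripper is mounted at the origin on the work surface. World frame = base frame: x ahead of the robot, y to its left, z up, the work surface at z = 0. Lengths are in mm, angles in rad, forces in N, time in s.
With the tool pointing down it reaches from about 275 to 750 mm from the base axis. Payload 10.2 kg.
Tool frame: the origin (TCP) lies midway between the tips of the shut fingers; the grasp point (between the pads) lies 19 mm behind it; z points along the fingers, y is the line along which they close (so a half turn about z gives the same grasp; the last joint's range is limited). The gripper opens to 85 mm and grips with 20 to 120 N. Pads are 22 mm wide; open, the fingers measure 114 mm over their backs; the gripper's body (76 mm by 85 mm) begins 54 mm behind the grasp point. The pads swing forward as they close: fully open they stand 13 mm farther back than shut.
Start: joints at [0.91, 0.313, 1.498, -0, 1.331, -0.223], TCP at [222.586, 475.486, 231.294] pointing down, gripper open.
Joint ranges: [-2.94, 2.94], [-0.97, 2.17], [0.19, 2.56], [-1.23, 4.37], [0.02, 3.11], [-2.88, 2.88]. Speed limits (rad/s): [2.39, 2.39, 3.01, 3.14, 3.14, 3.14].

### API

Orientations are given as a unit quaternion [w, x, y, z].
In Python, from rig import sense, capture, finish_job, find_in, place_of gives the robot as it stands. The module is installed in compiled form; this text tells all that it offers.
- The arm moves only by the shell command python3 -m jog 'ROWS' [FORCE]. ROWS is JSON, a list of rows, each an object of numbers: "tx", "ty", "tz": the shift along the tool's x, y, z in mm; "ax", "ay", "az": the turn, a rotation vector about the tool's x, y, z in rad; "jaw": the closure, from -1 (fully open) to 1 (shut), so that 0 is half open. In form: [{"tx": .., "ty": .., "tz": .., "ax": .., "ay": .., "az": .., "jaw": ..}, ...]. A call has 1 to 5 rows; each row shifts and turns the commanded pose from where the row before left it, along the tool's axes as they then stand; what a row does not reach is not made up. A row lasts 1/8 s, in which the tool goes at most 62.5 mm and 10.7 degrees, less where a joint would pass 70% of its speed; a pose out of reach is approached as far as the arm can. A call with a gripper value outside its range is refused whole. The fingers move at their own pace and stop on an object; FORCE is the grip in N (left out, the last holds). Time passes only in rows, so rows that do not move let the fingers close. It gives the time, the measured TCP pose, the force, the opening and the grip force at its end, in the units of the state.
- sense(): the state, without advancing time (a new reading comes with each control period).
- capture(name): name is "scene" or "side" or "wrist"; returns a dict with "color" (480x640x3 uint8, red, green, blue), "depth" (480x640 float32, mm along the optical axis (not along the pixel's ray), 0 where there is no reading), "fx", "fy", "cx", "cy" (pixels), "k1" (the pictures are not rectified: a ray, as slopes to the right and down, at radius r is drawn at 1 + k1 r^2 times it, then the intrinsics apply), "camera_from_world" (4x4, takes a point from world to camera coordinates); the wrist camera has in their place "mount" (4x4, takes a point from camera to tool coordinates, whose origin is the TCP and whose axes are the flange's). Camera axes: x right, y up, looking along -z (the intrinsics and any distortion apply to the point x, -y, -z); pixel columns grow to the right and rows downward; lengths in mm; the calibration is good to about 2 mm. A picture is of the moment at which its call begins: read the wrist's pose just before it.
- finish_job(): hands the job in; it is judged then, once.
Trained networks look in the newest picture that a camera, given by its name, has taken for a name from the list of things; names that differ only in an ending like _2 or _b are one class to them, and where a whole thing is asked for, a point or a joint stands for the part that bears it (a point fixed in the world has none). Each returns a list of dicts, best first, with "conf" (0 to 1); they miss things now and then, are a little off and sometimes report something else, mostly with a low value. They report only what shows in the picture. A call takes as long as a camera call. They do not tell look-alikes from the thing itself.
- find_in(query, camera): "centre" ([column, row] in pixels, amid what is visible of it).
- place_of(query, camera): "centre" ([column, row] in pixels: a listed point, or the origin of a listed thing).
The state is a dict: "time_s": time; "joints": joint angles; "dq": joint speeds; "tau": joint torques, N m; "eef_pos": TCP position; "ee_rot": TCP orientation; "force": force on the tool from outside, world axes, zero at the start; "wrist_torque": the same for the moment, N m; "grip_width": opening from 0.0 (shut) to 1.0 (fully open); "grip_force": force on a finger pad.
Only numpy, scipy, OpenCV 4.12 (cv2) and the standard library are available. Lean on these libraries where they do the work, as an engineer would, in place of code of your own. Each camera call takes 0.05 s, during which the arm holds its last target. There are 200 camera calls.

## Working session

There is one attempt and no reset: what is moved stays moved. The work goes in short steps, Python scripts to look and compute and a shell command to move; the robot and the scene stay as the last step left them, time stands still between calls to the robot, and variables do not carry over. Pictures are saved under pics/ and viewed, at most 10 in all, crops included, and the job is handed in when it is done.

```bash
mkdir -p pics
cat > h.py <<'E'
import numpy as np, cv2
from scipy.spatial.transform import Rotation as R
from rig import sense, capture, finish_job, find_in, place_of
def tool():
    s=sense(); w,x,y,z=s["ee_rot"]; T=np.eye(4); T[:3,:3]=R.from_quat([x,y,z,w]).as_matrix(); T[:3,3]=s["eef_pos"]; return T
def wfc(c,T=None):
    return T@np.array(c["mount"]) if "mount" in c else np.linalg.inv(np.array(c["camera_from_world"]))
def ray(c,p):
    u=(p[0]-c["cx"])/c["fx"]; v=(p[1]-c["cy"])/c["fy"]
    rd=np.hypot(u,v); r=rd
    for _ in range(20): r=rd/(1+c["k1"]*r*r)
    f=r/rd if rd>0 else 1
    return np.array([u*f,-v*f,-1.])
def pt(c,p,T=None,d=None,win=2):
    if d is None:
        a,b=int(round(p[0])),int(round(p[1])); D=c["depth"][max(b-win,0):b+win+1,max(a-win,0):a+win+1]; D=D[D>0]
        if len(D)==0: return np.full(3,np.nan)
        d=np.median(D)
    W=wfc(c,T); return (W@np.append(ray(c,p)*d,1))[:3]
def ptz(c,p,z,T=None):
    W=wfc(c,T); o=W[:3,3]; v=W[:3,:3]@ray(c,p); return o+v*(z-o[2])/v[2]
def cloud(c,T=None,step=1):
    vv,uu=np.mgrid[0:480:step,0:640:step]; d=c["depth"][::step,::step]; m=d>0
    u=(uu[m]-c["cx"])/c["fx"]; v=(vv[m]-c["cy"])/c["fy"]; rd=np.hypot(u,v); r=rd.copy()
    for _ in range(20): r=rd/(1+c["k1"]*r*r)
    f=np.where(rd>0,r/np.maximum(rd,1e-9),1); W=wfc(c,T)
    P=np.stack([u*f,-v*f,-np.ones_like(u)],1)*d[m][:,None]
    return P@W[:3,:3].T+W[:3,3], c["color"][::step,::step][m], np.stack([uu[m],vv[m]],1)
def save(c,n): cv2.imwrite(f"pics/{n}.png",c["color"][:,:,::-1])
E
cat > a.py <<'E'
from h import *
np.set_printoptions(precision=1,suppress=True)
for cam in ["scene","side"]:
    c=capture(cam); save(c,cam+"0"); print(cam,wfc(c)[:3,3])
    np.savez(cam+"0.npz",**c)
    for q in ["cover","handle","keyholes","slope","tracks","clip","jar_small","jar_mid","jar_big","wash_bottle","beaker"]:
        for f in (find_in,place_of):
            try: r=f(q,cam)
            except Exception as e: print(q,f.__name__,e); continue
            for x in r[:3]:
                print(q,f.__name__,np.array(x["centre"]),round(x["conf"],2),pt(c,x["centre"]))
print(sense()["time_s"])
E
python3 a.py; python3 -c "
import cv2,numpy as np
a=cv2.imread('pics/scene0.png');b=cv2.imread('pics/side0.png')
"
```

```text
scene [1439.4  206.4  981.2]
cover call [249.1 270.1] 0.83 [ 552.8 -247.4    7.1]
cover call [182.4 213.2] 0.65 [ 334.6 -591.1    7.5]
cover call [258.3 227.2] 0.6 [ 347.2 -291.3    9.5]
cover call [250.2 270.2] 0.91 [ 552.6 -243.8    7.2]
cover call [259.5 227.1] 0.84 [ 346.1 -287.2    9.9]
cover call [490.9 319.2] 0.67 [615.1 470.9  53.5]
handle call [250.  268.4] 0.82 [ 547.1 -246.3    9.3]
handle call [255.8 223. ] 0.81 [ 331.  -306.2   13. ]
handle call [178.9 214.8] 0.57 [ 347.5 -598.1    8.5]
handle call [249.2 261.7] 0.92 [ 552.9 -242.6   45.1]
handle call [255.7 215.4] 0.69 [ 335.1 -301.    51.2]
handle call [176.1 207. ] 0.62 [ 353.5 -596.4   48.7]
keyholes call [180.3 214.2] 0.98 [ 341.8 -595.8    7.4]
keyholes call [247.7 270.2] 0.85 [ 553.9 -251.8    6.7]
keyholes call [255.7 221.9] 0.61 [ 342.8 -300.6   28.2]
keyholes call [252.6 221.4] 0.92 [ 317.8 -323.9    6.6]
keyholes call [180.4 213.9] 0.92 [ 341.  -595.6    8.2]
keyholes call [246.8 275.7] 0.88 [ 578.5 -245.1    8. ]
slope call [408.2 269. ] 0.8 [521.2 237.1  96.5]
slope call [411.9 271.2] 0.53 [538.1 247.7 106.6
[... 2441 characters left out ...]
small call [338.4 241.9] 0.84 [525.  -12.5  58. ]
jar_small call [339.8 255.2] 0.53 [527.9 -17.6  17.8]
jar_mid call [295.5 180.6] 0.7 [474.1 411.6  69.3]
jar_mid call [298.9 195.5] 0.69 [469.2 313.8  57.5]
jar_big call [319.  167.8] 0.73 [565.8 454.8  90.8]
jar_big call [368.1 308.3] 0.36 [ 541.2 -253.     7.2]
jar_big call [322.7 188.1] 0.82 [535.3 244.6 106.9]
wash_bottle call [435.  353.2] 0.77 [ 594.6 -513.8   86.9]
wash_bottle call [436.2 372.6] 0.98 [ 601.2 -516.5   37.8]
beaker call [353.6 355.5] 0.94 [ 445.5 -473.6   74.8]
beaker call [370.4 310.4] 0.73 [ 544.8 -260.7    6.1]
beaker call [353.  373.9] 0.75 [ 446.8 -468.2   20.7]
beaker call [322.6 188.6] 0.54 [534.3 241.6 106.6]
2.2
```

View pics/scene0.png

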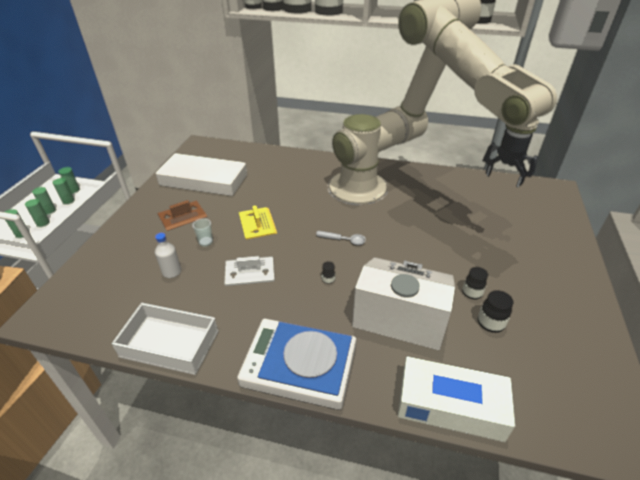

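View pics/side0.png

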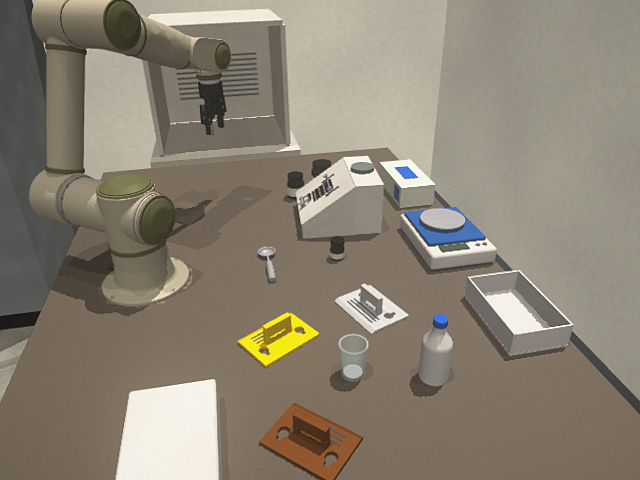

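The scene view shows the white cover at about (249,270), with its handle up and its keyholes on the far-x side. The box is at (405,300) with its slope facing the robot, and jar_small is at (328,272) between them. The yellow (258,220) and brown (183,214) plates are decoys. Next I'll fit the cover and slope from the saved depth.

```bash
cat > b.py <<'E'
from h import *
np.set_printoptions(precision=3,suppress=True)
cs={}
for cam in ["scene","side"]:
    c={k:(v if v.ndim else float(v)) for k,v in np.load(cam+"0.npz").items()}; cs[cam]=c
    P,C,U=cloud(c)
    near=np.hypot(P[:,0]-548,P[:,1]+255)<110
    m=near&(P[:,2]>4.)&(P[:,2]<13)&(C.min(1)>110)
    r=cv2.minAreaRect(P[m][:,:2].astype(np.float32)); print(cam,"cover rect",r, m.sum(), P[m].mean(0))
    h=near&(P[:,2]>30)&(P[:,2]<62); print(" handle",h.sum(),P[h].mean(0), cv2.minAreaRect(P[h][:,:2].astype(np.float32)))
    b=(abs(P[:,0]-530)<120)&(abs(P[:,1]-240)<150)&(P[:,2]>45)&(P[:,2]<165)
    Q=P[b]; 
    # ransac plane tilt ~35
    rng=np.random.default_rng(0);best=0
    for _ in range(1500):
        a=Q[rng.choice(len(Q),3,False)]; n=np.cross(a[1]-a[0],a[2]-a[0]); L=np.linalg.norm(n)
        if L<500: continue
        n/=L; n*=np.sign(n[2])
        if abs(np.degrees(np.arccos(n[2]))-35)>6 or n[0]>0: continue
        k=(abs((Q-a[0])@n)<2).sum()
        if k>best: best=k;bn=n;bp=a[0]
    if best:
        I=Q[abs((Q-bp)@bn)<2.5]; ctr=I.mean(0); n=np.linalg.svd(I-ctr,full_matrices=False)[2][2]; n*=np.sign(n[2])
        print(" plane",best,n,"tilt",np.degrees(np.arccos(n[2])),"yaw of upslope",np.degrees(np.arctan2(-n[1],-n[0])))
        y=np.cross([0,0,1],-n*np.array([1,1,0]));y/=np.linalg.norm(y); x=np.cross(y,n)
        # extent along x,y
        l=(I-ctr)@np.stack([x,y,n],1)
        e=np.percentile(l,[0.5,99.5],axis=0); print(" ext",e); oc=ctr+np.stack([x,y,n],1)@np.array([e[:,0].mean(),e[:,1].mean(),0]); print(" centre",oc, "x",x,"y",y)
        r=cv2.minAreaRect(l[:,:2].astype(np.float32)); print(" rect",r)
E
python3 b.py
python3 - <<'E'
import cv2
a=cv2.imread('pics/scene0.png')[245:355,330:470];b=cv2.imread('pics/side0.png')[145:245,280:400]
a=cv2.resize(a,(600,471),interpolation=cv2.INTER_CUBIC)[:300];b=cv2.resize(b,(600,500),interpolation=cv2.INTER_CUBIC)[:300]
import numpy as np
cv2.imwrite('pics/crop1.png',np.vstack([a,b]))
E
```

```text
scene cover rect ((552.8676147460938, -246.9395751953125), (110.86833953857422, 149.9698028564453), 21.86229705810547) 835 [ 560.821 -243.336    7.66 ]
 handle 192 [ 552.281 -246.572   46.483] ((548.9969482421875, -247.5980682373047), (21.682880401611328, 68.98760986328125), 19.77736473083496)
 plane 962 [-0.568  0.05   0.821] tilt 34.77971779237001 yaw of upslope -5.005721604814196
 ext [[-118.746 -122.268   -2.861]
 [  87.093  114.637    1.866]]
 centre [539.143 242.908 107.517] x [ 0.818 -0.072  0.57 ] y [ 0.087  0.996 -0.   ]
 rect ((-15.657501220703125, -3.6471328735351562), (209.807373046875, 239.63674926757812), 0.396975576877594)
side cover rect ((546.58837890625, -249.3643798828125), (114.05961608886719, 155.32525634765625), 21.141427993774414) 1240 [ 544.668 -262.046    7.659]
 handle 284 [ 545.437 -255.179   46.611] ((546.0391845703125, -251.1706085205078), (17.113798141479492, 73.14065551757812), 20.295190811157227)
 plane 1619 [-0.573  0.052  0.818] tilt 35.112259467135495 yaw of upslope -5.148882726827725
 ext [[-105.278 -109.858   -2.579]
 [  97.815  133.435    2.321]]
 centre [536.888 241.582 106.121] x [ 0.815 -0.073  0.575] y [ 0.09   0.996 -0.   ]
 rect ((-3.2695465087890625, 12.475425720214844), (250.68038940429688, 207.8282928466797), 89.44182586669922)
```

View pics/crop1.png

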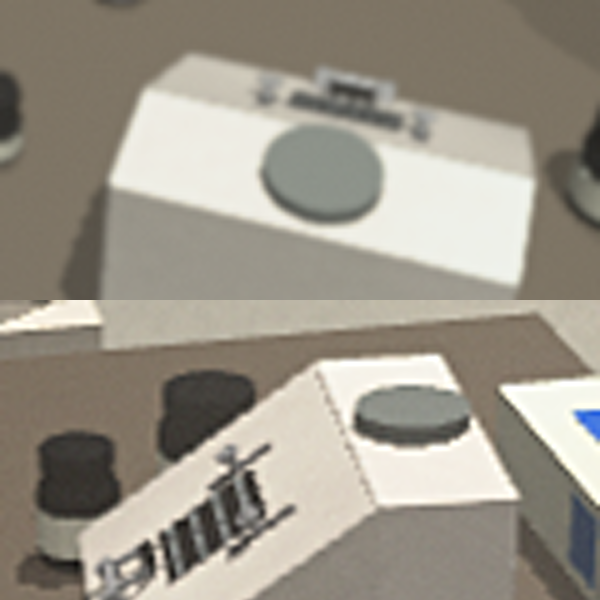

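The crops show both screws on their tracks, at (265,90) and (420,125) in the top crop. The clip bracket sits at the slope's lower middle, at (350,80). My estimates are box yaw about -5° with its centre near (538,242,106), and the cover near (550,-248) with yaw about 21°. Next I'll work out the tool frame and a first move to view the slope with the wrist camera.

```bash
cat >> h.py <<'E'
np.set_printoptions(precision=3,suppress=True)
def frame(o,yaw,tilt=0):
    # x upslope/cover-x, z out
    T=np.eye(4); T[:3,:3]=R.from_euler('ZY',[yaw,-tilt],degrees=True).as_matrix(); T[:3,3]=o; return T
def grasp(F,off,s=1):
    # tool pose: z=-F.z, y=s*F.x ; TCP at F-coords off
    G=np.eye(4); z=np.array([0,0,-1.]); y=np.array([s,0,0.]); G[:3,:3]=np.stack([np.cross(y,z),y,z],1); G[:3,3]=off; return F@G
def delta(Tt,T=None):
    T=tool() if T is None else T; D=np.linalg.inv(T)@Tt; rv=R.from_matrix(D[:3,:3]).as_rotvec()
    print("shift(first, tool axes)",D[:3,3].round(1),"rotvec",rv.round(4),"deg",np.degrees(np.linalg.norm(rv)).round(1)); return D
def st():
    s=sense(); print("t",round(s["time_s"],2),"pos",np.array(s["eef_pos"]).round(1),"F",np.array(s["force"]).round(1),"M",np.array(s["wrist_torque"]).round(2),"w",round(s["grip_width"],3),"gf",s["grip_force"],"q",np.array(s["joints"]).round(2))
E
python3 - <<'E'
from h import *
st(); print(tool())
c=capture("wrist"); print(np.array(c["mount"]),c["fx"],c["cx"],c["cy"],c["k1"])
S=frame([538,242,106.5],-5,35); K=frame([550,-248,0],21)
for s in (1,-1):
    print(s); delta(grasp(S,[0,0,200],s)); delta(grasp(K,[-40,0,200],s))
E
```

```text
t 2.2 pos [222.6 475.5 231.3] F [-0.  -0.3  0.3] M [-0.02  0.01  0.03] w 0.997 gf 0.0 q [ 0.91  0.31  1.5   0.    1.33 -0.22]
[[ -0.906   0.424  -0.    222.599]
 [  0.424   0.906  -0.    475.469]
 [  0.     -0.     -1.    231.28 ]
 [  0.      0.      0.      1.   ]]
[[   0.002    0.949    0.316   81.046]
 [   1.      -0.002   -0.001    0.058]
 [   0.       0.316   -0.949 -141.505]
 [   0.       0.       0.       1.   ]] 340.47682679058676 321.8242553458066 236.39285164065527 -0.005991766303320647
1
shift(first, tool axes) [-276.9 -117.1  -39. ] rotvec [-0.532 -0.372  1.18 ] deg 77.2
shift(first, tool axes) [-575.5 -545.3   31.3] rotvec [-0.     0.     0.766] deg 43.9
-1
shift(first, tool axes) [-276.9 -117.1  -39. ] rotvec [ 0.408 -0.584 -1.853] deg 113.7
shift(first, tool axes) [-575.5 -545.3   31.3] rotvec [-0.    -0.    -2.375] deg 136.1
```

```bash
cat >> h.py <<'E'
def rows(Tt,n,T=None):
    T=tool() if T is None else T.copy(); rv=R.from_matrix(T[:3,:3].T@Tt[:3,:3]).as_rotvec()/n; st_=(Tt[:3,3]-T[:3,3])/n
    print("per row mm",np.linalg.norm(st_).round(1),"deg",np.degrees(np.linalg.norm(rv)).round(2),"rv",rv.round(4))
    for i in range(n):
        print((T[:3,:3].T@st_).round(1)); T[:3,:3]=T[:3,:3]@R.from_rotvec(rv).as_matrix()
E
python3 - <<'E'
from h import *
S=frame([538,242,106.5],-5,35)
rows(grasp(S,[-10,30,150]),8)
E
```

```text
per row mm 37.2 deg 9.65 rv [-0.067 -0.046  0.147]
[-35.7 -10.2   1. ]
[-36.8  -5.    2.1]
[-37.    0.3   3.7]
[-36.4   5.4   5.6]
[-34.9  10.2   7.8]
[-32.6  14.6  10.2]
[-29.7  18.4  12.7]
[-26.   21.6  15.4]
```

```bash
python3 -m jog '[{"tx":-36,"ty":-10,"tz":1,"ax":-0.067,"ay":-0.046,"az":0.147},{"tx":-37,"ty":-5,"tz":2,"ax":-0.067,"ay":-0.046,"az":0.147},{"tx":-37,"ty":0,"tz":4,"ax":-0.067,"ay":-0.046,"az":0.147},{"tx":-36,"ty":5,"tz":6,"ax":-0.067,"ay":-0.046,"az":0.147},{"tx":-35,"ty":10,"tz":8,"ax":-0.067,"ay":-0.046,"az":0.147}]'
python3 -m jog '[{"tx":-33,"ty":15,"tz":10,"ax":-0.067,"ay":-0.046,"az":0.147},{"tx":-30,"ty":18,"tz":13,"ax":-0.067,"ay":-0.046,"az":0.147},{"tx":-26,"ty":22,"tz":15,"ax":-0.067,"ay":-0.046,"az":0.147},{"tx":0}]'
cat > v.py <<'E'
from h import *
import sys
S=frame([538,242,106.5],-5,35)
st(); delta(grasp(S,[-10,30,150]))
T=tool(); c=capture("wrist"); save(c,"wslope"); np.savez("wslope.npz",T=T,**c)
P,C,U=cloud(c,T); Si=np.linalg.inv(S); L=P@Si[:3,:3].T+Si[:3,3]
m=(abs(L[:,2])<15)&(abs(L[:,0])<110)&(abs(L[:,1])<130)
Q=P[m]; ctr=np.median(Q,0); 
for _ in range(6):
    n=np.linalg.svd(Q-Q.mean(0),full_matrices=False)[2][2]; n*=np.sign(n[2]); d=(Q-Q.mean(0))@n; Q=Q[abs(d-np.median(d))<max(1.5,d.std())]
print("n",n,"tilt",np.degrees(np.arccos(n[2])),"yaw",np.degrees(np.arctan2(-n[1],-n[0])),"resid at S origin",(Q.mean(0)-S[:3,3])@n, len(Q))
h=(L[:,2]>8)&(L[:,2]<22)&(abs(L[:,0])<90)&(abs(L[:,1])<90)
im=np.zeros((480,640),np.uint8); im[U[h][:,1],U[h][:,0]]=255
k,lab,s,cen=cv2.connectedComponentsWithStats(im)
D=np.full((480,640,3),np.nan); D[U[:,1],U[:,0]]=L
for i in range(1,k):
    if s[i,4]>25: print(s[i,4],cen[i],np.median(D[lab==i],0),D[lab==i].min(0),D[lab==i].max(0))
for q in ["slope","tracks","clip"]:
    for x in (find_in if q=="clip" else place_of)(q,"wrist")[:2]: p=pt(c,x["centre"],T); print(q,np.array(x["centre"]),round(x["conf"],2),p,Si[:3,:3]@p+Si[:3,3])
E
python3 v.py
```

```text
t 2.25 pos [222.6 475.5 231.3] F [-0.8  0.5  0.7] M [ 0.05 -0.03 -0.02] w 1.0 gf 0.0 q [ 0.91  0.31  1.5   0.    1.33 -0.22]
shift(first, tool axes) [-285.9  -81.9    7.7] rotvec [-0.532 -0.372  1.18 ] deg 77.2
n [-0.584  0.101  0.806] tilt 36.33690388521678 yaw -9.852150598960373 resid at S origin -5.089932124120416 77schema error: expected keys tx, ty, tz, ax, ay, az, jaw
schema error: expected keys tx, ty, tz, ax, ay, az, jaw
```

View pics/wslope.png

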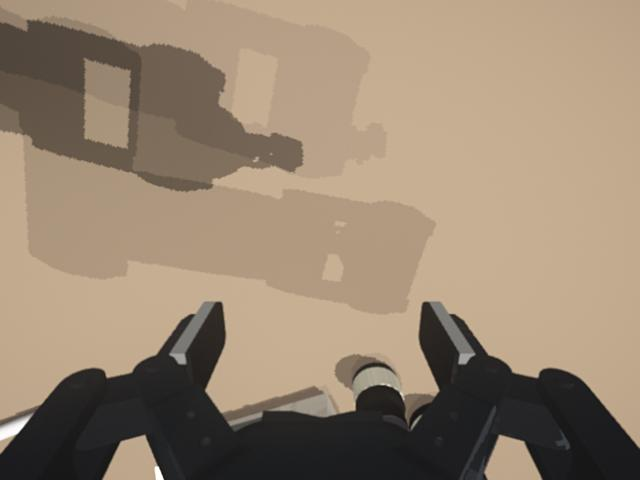

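All seven keys are needed in each row. The start wrist view shows that the gripper hides the lower half of the image, so only tool +x of the fingers is visible. I'll view the slope from its y = -90 side instead.

Run:
```python
from h import *
S=frame([538,242,106.5],-5,35)
rows(grasp(S,[-10,-90,150]),8)
```

```text
per row mm 47.6 deg 9.65 rv [-0.067 -0.046  0.147]
[-40.9 -24.3   1. ]
[-44.  -18.1   1.5]
[-46.1 -11.6   2.6]
[-47.1  -5.    4.2]
[-47.1   1.7   6.3]
[-46.1   8.    8.8]
[-43.9  14.   11.7]
[-40.9  19.4  14.8]
```

```bash
sed -i 's/\[-10,30,150\]/[-10,-90,150]/' v.py
python3 -m jog '[{"tx":-41,"ty":-24,"tz":1,"ax":-0.067,"ay":-0.046,"az":0.147,"jaw":-1},{"tx":-44,"ty":-18,"tz":1.5,"ax":-0.067,"ay":-0.046,"az":0.147,"jaw":-1},{"tx":-46,"ty":-12,"tz":2.5,"ax":-0.067,"ay":-0.046,"az":0.147,"jaw":-1},{"tx":-47,"ty":-5,"tz":4,"ax":-0.067,"ay":-0.046,"az":0.147,"jaw":-1},{"tx":-47,"ty":2,"tz":6,"ax":-0.067,"ay":-0.046,"az":0.147,"jaw":-1}]' | cut -c1-300
python3 -m jog '[{"tx":-46,"ty":8,"tz":9,"ax":-0.067,"ay":-0.046,"az":0.147,"jaw":-1},{"tx":-44,"ty":14,"tz":12,"ax":-0.067,"ay":-0.046,"az":0.147,"jaw":-1},{"tx":-41,"ty":19,"tz":15,"ax":-0.067,"ay":-0.046,"az":0.147,"jaw":-1},{"tx":0,"ty":0,"tz":0,"ax":0,"ay":0,"az":0,"jaw":-1},{"tx":0,"ty":0,"tz":0,"ax":0,"ay":0,"az":0,"jaw":-1}]' | cut -c1-300
python3 v.py
```

```text
time_s: 3.08
eef_pos: [357.0, 277.9, 227.2]
ee_rot: [0.145, 0.548, 0.812, 0.136]
force: [0.4, 0.5, 0.2]
grip_width: 0.998
grip_force: 0.0
time_s: 3.7
eef_pos: [436.8, 161.6, 223.0]
ee_rot: [0.22, 0.701, 0.646, 0.205]
force: [-0.5, 0.7, -0.3]
grip_width: 1.001
grip_force: 0.0
t 3.7 pos [436.8 161.6 223. ] F [-0.5  0.7 -0.3] M [0.04 0.23 0.  ] w 1.001 gf 0.0 q [ 0.19 -0.05  2.07 -0.29  0.55  0.47]
shift(first, tool axes) [-1.1  0.  -0.7] rotvec [ 0.001 -0.006  0.003] deg 0.4
n [-0.571  0.049  0.819] tilt 34.97491322374268 yaw -4.951373871047024 resid at S origin -0.7107014442125763 56526
430 [364.751  40.902] [20.047 49.931 14.037] [12.399 42.368  9.572] [27.755 58.047 16.4  ]
1582 [246.134 111.809] [-76.683   2.061  11.414] [-88.947 -26.564   8.   ] [-47.605  27.344  15.265]
301 [359.365 178.791] [ 19.88  -49.41   14.142] [ 12.366 -57.133   9.577] [ 27.848 -41.685  16.087]
slope [327.4 112.2] 0.79 [533.093 244.338 102.917] [-6.226  1.901 -0.014]
tracks [363.7 114.3] 0.79 [556.613 240.811 120.005] [23.02   0.438  0.367]
clip [325.5 111.7] 0.75 [531.774 244.819 102.179] [-7.761  2.266  0.159]
```

View pics/wslope.png

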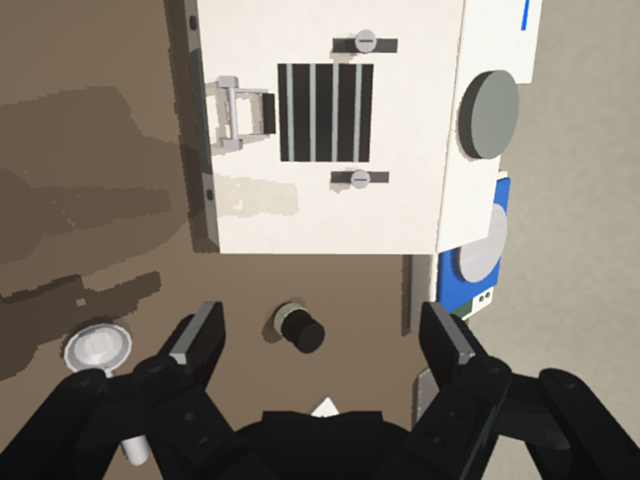

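The slope view shows both screw heads at (365,41) and (360,179), the clip at (240,112), and the slope clean. In the slope frame the heads are at x=20, y=±50 and z≈14, which fits the given sizes. The bracket is 109 mm below the heads, as specified. Next I'll go to the cover.

Run:
```python
from h import *
K=frame([549,-248,0],21)
rows(grasp(K,[0,-60,150]),9)
```

```text
per row mm 54.5 deg 4.8 rv [ 0.067  0.015 -0.048]
[-50.5  11.   17.4]
[-51.2   9.6  15.9]
[-51.9   8.2  14.6]
[-52.4   6.6  13.3]
[-52.9   4.9  12.2]
[-53.2   3.1  11.1]
[-53.5   1.3  10.2]
[-53.7  -0.7   9.3]
[-53.7  -2.6   8.7]
```

```bash
python3 -m jog '[{"tx":-50,"ty":11,"tz":17,"ax":0.067,"ay":0.015,"az":-0.048,"jaw":-1},{"tx":-51,"ty":10,"tz":16,"ax":0.067,"ay":0.015,"az":-0.048,"jaw":-1},{"tx":-52,"ty":8,"tz":14.5,"ax":0.067,"ay":0.015,"az":-0.048,"jaw":-1},{"tx":-52.5,"ty":6.5,"tz":13,"ax":0.067,"ay":0.015,"az":-0.048,"jaw":-1},{"tx":-53,"ty":5,"tz":12,"ax":0.067,"ay":0.015,"az":-0.048,"jaw":-1}]' >/dev/null
python3 -m jog '[{"tx":-53,"ty":3,"tz":11,"ax":0.067,"ay":0.015,"az":-0.048,"jaw":-1},{"tx":-53.5,"ty":1,"tz":10,"ax":0.067,"ay":0.015,"az":-0.048,"jaw":-1},{"tx":-53.5,"ty":-0.5,"tz":9,"ax":0.067,"ay":0.015,"az":-0.048,"jaw":-1},{"tx":-53.5,"ty":-2.5,"tz":9,"ax":0.067,"ay":0.015,"az":-0.048,"jaw":-1},{"tx":0,"ty":0,"tz":0,"ax":0,"ay":0,"az":0,"jaw":-1}]' | head -3
cat > k.py <<'E'
from h import *
K=frame([549,-248,0],21)
st(); delta(grasp(K,[0,-60,150]))
T=tool(); c=capture("wrist"); save(c,"wcover"); np.savez("wcover.npz",T=T,**c)
P,C,U=cloud(c,T)
near=np.hypot(P[:,0]-549,P[:,1]+248)<110
m=near&(P[:,2]>5)&(P[:,2]<12); Q=P[m]; print("top z",np.median(Q[:,2]),m.sum())
n=np.linalg.svd(Q-Q.mean(0),full_matrices=False)[2][2]; print("n",n)
r=cv2.minAreaRect(Q[:,:2].astype(np.float32)); print("rect",r)
Ki=np.linalg.inv(K); L=P@Ki[:3,:3].T+Ki[:3,3]
for lo,hi in ((30,60),(50,58)):
    h=near&(L[:,2]>lo)&(L[:,2]<hi); 
    if h.sum()>10: print("handle",h.sum(),L[h].mean(0),np.percentile(L[h],[1,99],axis=0),cv2.minAreaRect(L[h][:,:2].astype(np.float32)))
print("table z",np.median(P[(np.hypot(P[:,0]-549,P[:,1]+248)<160)&(P[:,2]<4)][:,2]))
for q in ["cover","keyholes","handle"]:
    for x in place_of(q,"wrist")[:1]: p=pt(c,x["centre"],T); print(q,np.array(x["centre"]),round(x["conf"],2),p,Ki[:3,:3]@p+Ki[:3,3])
E
python3 k.py
```

```text
time_s: 5.15
eef_pos: [552.3, -282.8, 154.6]
ee_rot: [0.01, 0.58, 0.814, 0.008]
t 5.15 pos [ 552.3 -282.8  154.6] F [-0.3  0.8  0.6] M [ 0.02 -0.01  0.04] w 1.001 gf 0.0 q [-0.67  0.57  1.31  0.02  1.24 -1.01]
shift(first, tool axes) [-26.   10.2   5.1] rotvec [ 0.024  0.007 -0.034] deg 2.4
top z 7.130696745222934 18484
n [0.004 0.002 1.   ]
rect ((549.578369140625, -249.30015563964844), (107.1895751953125, 150.6449432373047), 21.021699905395508)
handle 1903 [-1.599  1.162 53.534] [[ -8.472 -34.845  37.519]
 [  5.398  33.6    55.671]] ((-1.443624496459961, -1.1546211242675781), (14.201635360717773, 69.66557312011719), 0.2300572395324707)
handle 1847 [-1.501  0.603 53.955] [[ -8.287 -34.894  51.897]
 [  5.405  33.022  55.676]] ((-1.3887920379638672, -1.1590003967285156), (14.085539817810059, 69.65410614013672), 0.2082526534795761)
table z -1.1057786193725008
cover [ 45.3 416. ] 0.92 [ 481.673 -294.152  228.441] [-79.395 -18.959 228.441]
keyholes [ 49.4 173.3] 0.96 [ 329.095 -317.12     7.382] [-230.069   14.278    7.382]
handle [325.2 186.8] 0.83 [ 544.893 -245.97    54.015] [-3.107  3.367 54.015]
```

View pics/wcover.png

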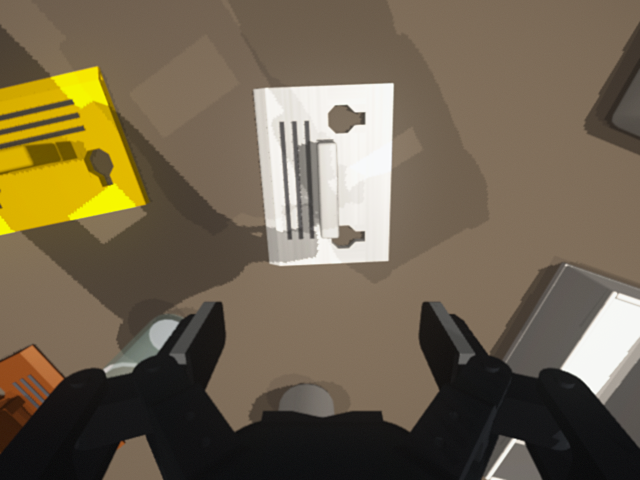

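The view shows the white cover at (328,175) with its bevel on the left. The keyhole wide ends are at (345,119) and (343,236), their slots run to the right, and the handle is at (327,190). The handle fit gives (548.1,-249.6) with yaw 21.1°. Next is the move over the handle and the descent.

```bash
cat >> h.py <<'E'
K=frame([548.1,-249.6,0],21.1)
E
python3 - <<'E'
from h import *
rows(grasp(K,[0,0,90]),2)
E
```

```text
per row mm 37.0 deg 1.24 rv [ 0.013  0.005 -0.017]
[15.   2.2 33.7]
[14.8  2.9 33.7]
```

```bash
python3 -m jog '[{"tx":15,"ty":2,"tz":33,"ax":0.013,"ay":0.005,"az":-0.017,"jaw":-1},{"tx":15,"ty":3,"tz":33,"ax":0.013,"ay":0.005,"az":-0.017,"jaw":-1},{"tx":0,"ty":0,"tz":0,"ax":0,"ay":0,"az":0,"jaw":-1}]' | head -3
python3 - <<'E'
from h import *
st(); delta(grasp(K,[0,0,21]))
E
```

```text
time_s: 5.72
eef_pos: [547.0, -248.5, 89.9]
ee_rot: [-0.002, 0.565, 0.825, 0.0]
t 5.72 pos [ 547.  -248.5   89.9] F [ 1.3 -0.7  0.6] M [ 0.01  0.02 -0.05] w 0.997 gf 0.0 q [-0.62  0.62  1.42  0.    1.11 -0.99]
shift(first, tool axes) [-1.7  0.8 68.9] rotvec [-0.002 -0.004  0.002] deg 0.3
```

```bash
python3 -m jog '[{"tx":-1.5,"ty":1,"tz":35,"ax":-0.002,"ay":-0.004,"az":0.002,"jaw":-1},{"tx":0,"ty":0,"tz":34,"ax":0,"ay":0,"az":0,"jaw":-1},{"tx":0,"ty":0,"tz":0,"ax":0,"ay":0,"az":0,"jaw":1},{"tx":0,"ty":0,"tz":0,"ax":0,"ay":0,"az":0,"jaw":1},{"tx":0,"ty":0,"tz":0,"ax":0,"ay":0,"az":0,"jaw":1}]' 80
python3 -m jog '[{"tx":0,"ty":0,"tz":0,"ax":0,"ay":0,"az":0,"jaw":1},{"tx":0,"ty":0,"tz":0,"ax":0,"ay":0,"az":0,"jaw":1}]'
python3 - <<'E'
from h import *
st(); delta(grasp(K,[0,0,21]))
E
```

```text
time_s: 6.35
eef_pos: [550.2, -252.5, 23.9]
ee_rot: [0.003, 0.567, 0.824, -0.0]
force: [-0.7, 0.2, 0.2]
grip_width: 0.378
grip_force: 0.0
time_s: 6.6
eef_pos: [549.9, -252.2, 23.2]
ee_rot: [0.003, 0.567, 0.824, -0.0]
force: [0.5, 0.6, 5.4]
grip_width: 0.153
grip_force: 78.0
t 6.6 pos [ 549.9 -252.2   23.2] F [0.5 0.6 5.4] M [ 0.01  0.31 -0.01] w 0.153 gf 77.98543095588684 q [-0.62  0.71  1.46 -0.    0.97 -0.99]
shift(first, tool axes) [ 3.1 -0.8  2.2] rotvec [ 0.003  0.005 -0.002] deg 0.4
```

```bash
python3 -m jog '[{"tx":0,"ty":0,"tz":-30,"ax":0,"ay":0,"az":0,"jaw":1},{"tx":0,"ty":0,"tz":-50,"ax":0,"ay":0,"az":0,"jaw":1},{"tx":0,"ty":0,"tz":-50,"ax":0,"ay":0,"az":0,"jaw":1},{"tx":0,"ty":0,"tz":-20,"ax":0,"ay":0,"az":0,"jaw":1},{"tx":0,"ty":0,"tz":0,"ax":0,"ay":0,"az":0,"jaw":1}]' 100
cat >> h.py <<'E'
S0=frame([538,242,106.5],-5,35)
H=S0.copy(); H[:3,3]=S0[:3,3]+S0[:3,:3]@np.array([20,0.26,-0.7])   # origin: on surface between screws
E
python3 - <<'E'
from h import *
st()
T=tool(); c=capture("wrist"); save(c,"wheld"); np.savez("wheld.npz",T=T,**c)
P,C,U=cloud(c,T); Ti=np.linalg.inv(T); L=P@Ti[:3,:3].T+Ti[:3,3]
m=(L[:,2]>8)&(L[:,2]<25)&(L[:,0]>10)&(L[:,0]<100)&(abs(L[:,1])<70)
Q=L[m]; n=np.linalg.svd(Q-Q.mean(0),full_matrices=False)[2][2]
print("face z",np.median(Q[:,2]),"n",n*np.sign(n[2]),"rect",cv2.minAreaRect(Q[:,:2].astype(np.float32)),np.percentile(Q,[.5,99.5],axis=0))
rows(grasp(H,[-14,-3.1,23+65]),11)
E
```

```text
time_s: 7.22
eef_pos: [549.3, -251.7, 173.2]
ee_rot: [0.003, 0.567, 0.824, -0.0]
force: [-0.3, 0.6, -3.2]
grip_width: 0.146
grip_force: 98.0
t 7.22 pos [ 549.3 -251.7  173.2] F [-0.3  0.6 -3.2] M [ 0.01 -0.01  0.01] w 0.146 gf 97.96486616134644 q [-0.62  0.53  1.33 -0.    1.27 -0.99]
face z 15.997046426780997 n [0.004 0.007 1.   ] rect ((43.89460372924805, -0.17112350463867188), (111.17655181884766, 67.9400863647461), 89.89686584472656) [[ 10.451 -54.463  13.922]
 [ 77.803  54.508  21.876]]
per row mm 45.2 deg 3.93 rv [-0.054 -0.012  0.04 ]
[43.8 11.3 -1. ]
[44.2  9.6 -1. ]
[44.5  7.9 -1.1]
[44.8  6.2 -1.2]
[45.   4.5 -1.5]
[45.1  2.8 -1.9]
[45.2  1.1 -2.3]
[45.1 -0.6 -2.9]
[45.1 -2.2 -3.5]
[44.9 -3.8 -4.2]
[44.6 -5.4 -5. ]
```

View pics/wheld.png

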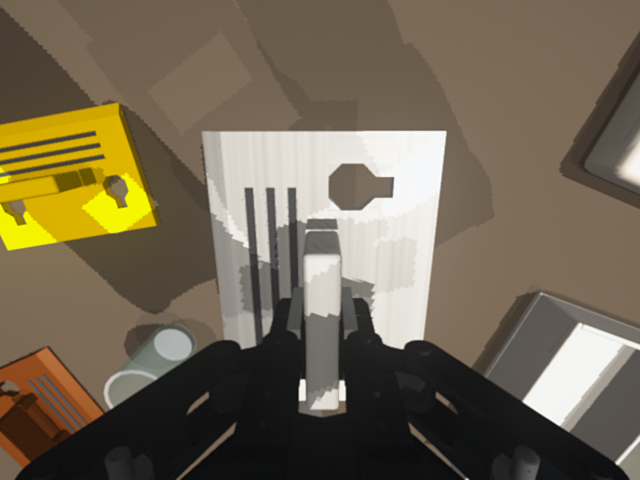

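The cover is held level, with its face at tool z=16 and its +y edge at tool x=78. The upper keyhole is clear at (358,186). I'll carry it to a hover 65 mm above the slope.

```bash
python3 -m jog '[{"tx":30,"ty":8,"tz":-1,"ax":-0.054,"ay":-0.012,"az":0.04,"jaw":1},{"tx":44,"ty":10,"tz":-1,"ax":-0.054,"ay":-0.012,"az":0.04,"jaw":1},{"tx":44.5,"ty":8,"tz":-1,"ax":-0.054,"ay":-0.012,"az":0.04,"jaw":1},{"tx":45,"ty":6,"tz":-1,"ax":-0.054,"ay":-0.012,"az":0.04,"jaw":1},{"tx":45,"ty":4.5,"tz":-1.5,"ax":-0.054,"ay":-0.012,"az":0.04,"jaw":1}]' | head -2
python3 -m jog '[{"tx":45,"ty":3,"tz":-2,"ax":-0.054,"ay":-0.012,"az":0.04,"jaw":1},{"tx":45,"ty":1,"tz":-2.5,"ax":-0.054,"ay":-0.012,"az":0.04,"jaw":1},{"tx":45,"ty":-0.5,"tz":-3,"ax":-0.054,"ay":-0.012,"az":0.04,"jaw":1},{"tx":45,"ty":-2,"tz":-3.5,"ax":-0.054,"ay":-0.012,"az":0.04,"jaw":1},{"tx":45,"ty":-4,"tz":-4,"ax":-0.054,"ay":-0.012,"az":0.04,"jaw":1}]' | head -2
python3 - <<'E'
from h import *
st(); rows(grasp(H,[-14,-3,24+65]),2)
E
```

```text
time_s: 7.9
eef_pos: [524.5, -39.2, 174.5]
time_s: 8.52
eef_pos: [499.7, 180.8, 179.7]
t 8.53 pos [499.7 180.8 179.7] F [ 0.2 -0.5 -3. ] M [-0.05  0.41 -0.05] w 0.149 gf 97.9762315750122 q [ 0.19  0.17  1.93 -0.26  0.52  0.43]
per row mm 31.5 deg 2.26 rv [-0.033 -0.007  0.021]
[31.  -3.5 -4. ]
[30.9 -4.1 -4.4]
```

```bash
python3 -m jog '[{"tx":31,"ty":-3.5,"tz":-4,"ax":-0.033,"ay":-0.007,"az":0.021,"jaw":1},{"tx":31,"ty":-4,"tz":-4,"ax":-0.033,"ay":-0.007,"az":0.021,"jaw":1},{"tx":0,"ty":0,"tz":0,"ax":0,"ay":0,"az":0,"jaw":1},{"tx":0,"ty":0,"tz":0,"ax":0,"ay":0,"az":0,"jaw":1}]' | head -2
python3 - <<'E'
from h import *
st(); delta(grasp(H,[-14,-3,24+65]));delta(grasp(H,[-14,-3,24+22]))
E
```

```text
time_s: 9.02
eef_pos: [493.3, 241.5, 182.3]
t 9.03 pos [493.3 241.5 182.3] F [-0.4 -0.4 -1.6] M [0.06 0.51 0.01] w 0.151 gf 98.00634384155273 q [ 0.36  0.22  1.9  -0.52  0.52  0.83]
shift(first, tool axes) [ 1.7 -1.  -0.6] rotvec [-0.001  0.     0.002] deg 0.1
shift(first, tool axes) [ 1.7 -1.  42.4] rotvec [-0.001  0.     0.002] deg 0.1
```

```bash
python3 -m jog '[{"tx":1.5,"ty":-1,"tz":20,"ax":-0.001,"ay":0,"az":0.002,"jaw":1},{"tx":0,"ty":0,"tz":20,"ax":0,"ay":0,"az":0,"jaw":1},{"tx":0,"ty":0,"tz":2.5,"ax":0,"ay":0,"az":0,"jaw":1},{"tx":0,"ty":0,"tz":0,"ax":0,"ay":0,"az":0,"jaw":1}]' | head -2
python3 - <<'E'
from h import *
st(); delta(grasp(H,[-14,-3,24+22]))
T=tool(); c=capture("wrist"); np.savez("whov.npz",T=T,**c)
a=c["color"][:300,150:550,::-1]; cv2.imwrite("pics/whov.png",cv2.resize(a,(800,600),interpolation=cv2.INTER_CUBIC))
E
```

```text
time_s: 9.52
eef_pos: [517.5, 240.8, 148.4]
t 9.53 pos [517.5 240.8 148.4] F [-0.7 -0.6 -1.7] M [-0.    0.53 -0.  ] w 0.145 gf 97.91324257850647 q [ 0.34  0.31  1.88 -0.58  0.45  0.89]
shift(first, tool axes) [ 0.2 -1.4  0.7] rotvec [ 0.003  0.    -0.002] deg 0.2
```

View pics/whov.png

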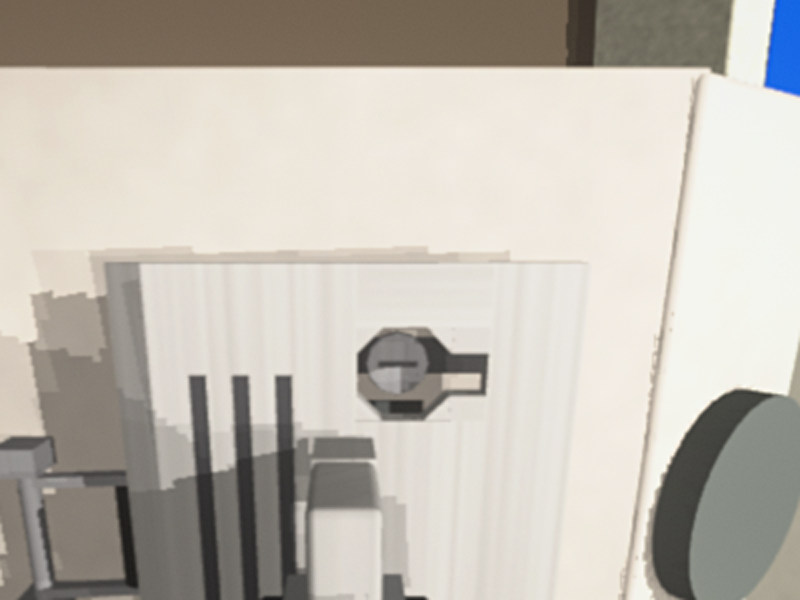

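Run:
```python
from h import *
d=np.load("whov.npz"); c={k:(v if v.ndim else float(v)) for k,v in d.items() if k!="T"}; T=d["T"]
P,C,U=cloud(c,T); Hi=np.linalg.inv(H); L=P@Hi[:3,:3].T+Hi[:3,3]; A=np.full((480,640,3),np.nan); A[U[:,1],U[:,0]]=L
w=(U[:,0]>325)&(U[:,0]<400)&(U[:,1]>160)&(U[:,1]<212)
f=w&(L[:,2]>26); print("face z",np.median(L[f][:,2]))
h=w&(L[:,2]>11)&(L[:,2]<19); print("head",h.sum(),np.median(L[h],0),np.percentile(L[h],[2,98],axis=0))
# keyhole outline: project non-face pixels onto face plane
zf=np.median(L[f][:,2]); o=(Hi@np.append((T@np.array(c["mount"]))[:3,3],1))[:3]
m=w&(L[:,2]<zf-5); X=o+(L[m]-o)*((zf-o[2])/(L[m][:,2]-o[2]))[:,None]
lo,hi=np.percentile(X,[1,99],axis=0); print("hole on face",lo,hi, "wide centre approx x",lo[0]+11,"y",(lo[1]+hi[1])/2)
g=(L[:,2]>zf-3)&(L[:,2]<zf+3); e=np.percentile(L[g],[.3,99.7],axis=0); print("face ext",e)
s=(L[:,2]<3)&(L[:,2]>-4)&(abs(L[:,0])<60)&(L[:,1]>85); print("slope z",np.median(L[s][:,2]))
```

```text
face z 30.65158451799195
head 746 [ 0.398 50.224 14.778] [[-6.648 42.996 13.077]
 [ 7.194 57.13  16.149]]
hole on face [-9.753 40.395 30.652] [18.727 60.466 30.652] wide centre approx x 1.2473056568817373 y 50.43072495670014
face ext [[-63.494 -68.778  27.847]
 [ 41.511  74.865  32.582]]
slope z -0.25640231780522527
```

Head and hole line up within 1 mm: head at (0.4, 50.2), hole near (0.3, 50.4). The clearance is ±3 mm, so I'll lower it and watch the force.

```bash
python3 -m jog '[{"tx":0,"ty":0,"tz":6,"ax":0,"ay":0,"az":0,"jaw":1},{"tx":0,"ty":0,"tz":5,"ax":0,"ay":0,"az":0,"jaw":1},{"tx":0,"ty":0,"tz":4,"ax":0,"ay":0,"az":0,"jaw":1},{"tx":0,"ty":0,"tz":2,"ax":0,"ay":0,"az":0,"jaw":1}]'
cat > p.py <<'E'
from h import *
st(); T=tool(); Hi=np.linalg.inv(H); q=Hi@T@np.array([3,0,24,1.]); s=sense()
print("cover est in H (target -14,0,0):",q[:3].round(1),"force in H",(H[:3,:3].T@np.array(s["force"])).round(1)); delta(grasp(H,[-14,-3,24]))
E
python3 p.py
```

```text
time_s: 10.07
eef_pos: [527.8, 240.6, 134.6]
ee_rot: [0.223, 0.703, 0.644, 0.205]
force: [2.3, -1.6, -0.5]
grip_width: 0.149
grip_force: 98.0
t 10.07 pos [527.8 240.6 134.6] F [ 2.3 -1.6 -0.5] M [-0.16 -0.01 -0.02] w 0.149 gf 98.01882863044739 q [ 0.33  0.35  1.87 -0.61  0.42  0.92]
cover est in H (target -14,0,0): [-12.    0.5   5.5] force in H [ 1.7 -1.4 -1.8]
shift(first, tool axes) [-0.5 -1.9  5.5] rotvec [ 0.004 -0.001 -0.001] deg 0.2
```

```bash
python3 -m jog '[{"tx":0,"ty":-0.5,"tz":3,"ax":0,"ay":0,"az":0,"jaw":1},{"tx":0,"ty":0,"tz":2,"ax":0,"ay":0,"az":0,"jaw":1},{"tx":0,"ty":0,"tz":0,"ax":0,"ay":0,"az":0,"jaw":1}]'
python3 p.py
```

```text
time_s: 10.45
eef_pos: [529.3, 240.3, 129.6]
ee_rot: [0.222, 0.703, 0.644, 0.204]
force: [-1.0, 0.1, -1.4]
grip_width: 0.15
grip_force: 98.2
t 10.45 pos [529.3 240.3 129.6] F [-1.   0.1 -1.4] M [-0.04  0.73 -0.05] w 0.15 gf 98.24226021766663 q [ 0.33  0.36  1.87 -0.62  0.41  0.93]
cover est in H (target -14,0,0): [-13.7   0.3   0.5] force in H [-1.6 -0.  -0.6]
shift(first, tool axes) [-0.3 -0.3  0.5] rotvec [ 0.002 -0.    -0.001] deg 0.1
```

```bash
python3 -m jog '[{"tx":0,"ty":0,"tz":1,"ax":0,"ay":0,"az":0,"jaw":1},{"tx":0,"ty":0,"tz":0,"ax":0,"ay":0,"az":0,"jaw":1}]' >/dev/null; python3 p.py
python3 -m jog '[{"tx":0,"ty":0,"tz":0.7,"ax":0,"ay":0,"az":0,"jaw":1},{"tx":0,"ty":0,"tz":0,"ax":0,"ay":0,"az":0,"jaw":1}]' >/dev/null; python3 p.py
```

```text
t 10.7 pos [529.6 240.4 129.4] F [-9.2  0.6  6.2] M [-0.18  1.22 -0.23] w 0.151 gf 99.9988317489624 q [ 0.33  0.36  1.87 -0.62  0.41  0.93]
cover est in H (target -14,0,0): [-13.6   0.4   0.1] force in H [-4.  -0.2 10.4]
shift(first, tool axes) [-0.4 -0.4  0.1] rotvec [ 0.003 -0.    -0.001] deg 0.2
t 10.95 pos [529.7 240.4 129.3] F [-17.5  -0.3  12.9] M [-0.42  1.61 -0.41] w 0.15 gf 101.37824535369873 q [ 0.33  0.36  1.87 -0.62  0.41  0.93]
cover est in H (target -14,0,0): [-13.5   0.4   0.1] force in H [-6.9 -1.8 20.6]
shift(first, tool axes) [-0.4 -0.4  0.1] rotvec [ 0.003  0.    -0.001] deg 0.2
```

It sits flush (z about 0, 20 N normal force). I'll ease off the press and slide it downslope.

```bash
python3 -m jog '[{"tx":0,"ty":-1,"tz":-1.2,"ax":0,"ay":0,"az":0,"jaw":1},{"tx":0,"ty":-3,"tz":0,"ax":0,"ay":0,"az":0,"jaw":1},{"tx":0,"ty":-3,"tz":0,"ax":0,"ay":0,"az":0,"jaw":1},{"tx":0,"ty":0,"tz":0,"ax":0,"ay":0,"az":0,"jaw":1}]' >/dev/null; python3 p.py
python3 -m jog '[{"tx":0,"ty":-3,"tz":0,"ax":0,"ay":0,"az":0,"jaw":1},{"tx":0,"ty":0,"tz":0,"ax":0,"ay":0,"az":0,"jaw":1}]' >/dev/null; python3 p.py
```

```text
t 11.45 pos [525.7 241.1 127.1] F [ 2.6 -0.6  7. ] M [-0.5  -0.5  -0.21] w 0.145 gf 98.84365797042847 q [ 0.33  0.36  1.88 -0.65  0.4   0.96]
cover est in H (target -14,0,0): [-18.    0.8   0.6] force in H [ 6.1 -0.3  4.2]
shift(first, tool axes) [-0.8  4.2  0.6] rotvec [ 0.007 -0.002 -0.001] deg 0.4
t 11.7 pos [523.5 241.3 125.6] F [ 3.6 -2.1  7.9] M [-0.59 -0.72 -0.24] w 0.148 gf 98.79271030426025 q [ 0.33  0.36  1.89 -0.66  0.39  0.97]
cover est in H (target -14,0,0): [-20.7   0.9   0.6] force in H [ 7.6 -1.8  4.3]
shift(first, tool axes) [-0.8  6.9  0.6] rotvec [ 0.007 -0.002 -0.001] deg 0.5
```

```bash
python3 -m jog '[{"tx":-0.5,"ty":-3,"tz":0,"ax":0,"ay":0,"az":0,"jaw":1},{"tx":0,"ty":-3,"tz":0,"ax":0,"ay":0,"az":0,"jaw":1},{"tx":0,"ty":0,"tz":0,"ax":0,"ay":0,"az":0,"jaw":1}]' >/dev/null; python3 p.py
python3 -m jog '[{"tx":0,"ty":-2,"tz":0,"ax":0,"ay":0,"az":0,"jaw":1},{"tx":0,"ty":0,"tz":0,"ax":0,"ay":0,"az":0,"jaw":1}]' >/dev/null; python3 p.py
```

```text
t 12.07 pos [518.3 241.6 121.9] F [3.8 1.4 5. ] M [-0.25 -0.43 -0.06] w 0.147 gf 98.84626507759094 q [ 0.34  0.35  1.91 -0.68  0.39  1.  ]
cover est in H (target -14,0,0): [-27.    0.7   0.6] force in H [5.8 1.7 2. ]
shift(first, tool axes) [-0.6 13.2  0.6] rotvec [ 0.007 -0.003 -0.001] deg 0.4
t 12.32 pos [516.8 241.7 120.8] F [4.  0.3 6.4] M [-0.28 -0.54 -0.12] w 0.144 gf 98.90787363052368 q [ 0.34  0.35  1.91 -0.69  0.38  1.01]
cover est in H (target -14,0,0): [-28.9   0.7   0.6] force in H [6.9 0.6 3. ]
shift(first, tool axes) [-0.6 15.1  0.6] rotvec [ 0.007 -0.003 -0.002] deg 0.4
```

```bash
python3 -m jog '[{"tx":0,"ty":-1.5,"tz":0,"ax":0,"ay":0,"az":0,"jaw":1},{"tx":0,"ty":0,"tz":0,"ax":0,"ay":0,"az":0,"jaw":1}]' >/dev/null; python3 p.py
python3 -m jog '[{"tx":0,"ty":-1.5,"tz":0,"ax":0,"ay":0,"az":0,"jaw":1},{"tx":0,"ty":0,"tz":0,"ax":0,"ay":0,"az":0,"jaw":1}]' >/dev/null; python3 p.py
```

```text
t 12.57 pos [516.6 241.8 120.8] F [ 7.4 -1.6  7. ] M [-0.65 -1.3  -0.26] w 0.149 gf 98.80645751953125 q [ 0.34  0.35  1.91 -0.7   0.38  1.02]
cover est in H (target -14,0,0): [-29.    0.7   0.7] force in H [10.2 -1.   1.4]
shift(first, tool axes) [-0.6 15.2  0.8] rotvec [ 0.009 -0.003 -0.002] deg 0.6
t 12.82 pos [516.4 241.9 120.9] F [13.1 -3.1  7.5] M [-0.88 -2.08 -0.46] w 0.151 gf 98.54492783546448 q [ 0.34  0.35  1.91 -0.7   0.38  1.02]
cover est in H (target -14,0,0): [-29.1   0.8   0.8] force in H [15.2 -2.  -1.5]
shift(first, tool axes) [-0.7 15.4  1. ] rotvec [ 0.011 -0.004 -0.002] deg 0.7
```

It is against the slot end: x travel stopped at -29 and the force rose to 15 N. I'll relieve the force, open the gripper, and back straight off.

```bash
python3 -m jog '[{"tx":0,"ty":2,"tz":0.3,"ax":0,"ay":0,"az":0,"jaw":1},{"tx":0,"ty":0,"tz":0,"ax":0,"ay":0,"az":0,"jaw":1}]' >/dev/null; python3 p.py
python3 -m jog '[{"tx":0,"ty":0,"tz":0,"ax":0,"ay":0,"az":0,"jaw":0},{"tx":0,"ty":0,"tz":0,"ax":0,"ay":0,"az":0,"jaw":0},{"tx":0,"ty":0,"tz":0,"ax":0,"ay":0,"az":0,"jaw":0},{"tx":0,"ty":0,"tz":0,"ax":0,"ay":0,"az":0,"jaw":0}]'; python3 p.py
```

```text
t 13.07 pos [516.7 241.7 120.7] F [ 3.4 -1.8  9.4] M [-0.46 -0.81 -0.34] w 0.15 gf 99.67676281929016 q [ 0.34  0.35  1.91 -0.69  0.38  1.01]
cover est in H (target -14,0,0): [-29.    0.7   0.5] force in H [ 8.3 -1.5  5.6]
shift(first, tool axes) [-0.6 15.2  0.6] rotvec [ 0.009 -0.003 -0.002] deg 0.5
time_s: 13.58
eef_pos: [514.5, 241.2, 118.2]
ee_rot: [0.222, 0.703, 0.644, 0.204]
force: [0.1, -0.2, -0.5]
grip_width: 0.499
grip_force: 0.0
t 13.57 pos [514.5 241.2 118.2] F [ 0.1 -0.2 -0.5] M [-0.01  0.32 -0.02] w 0.499 gf 0.0 q [ 0.34  0.36  1.91 -0.69  0.38  1.01]
cover est in H (target -14,0,0): [-32.3  -0.1  -0.4] force in H [-0.2 -0.2 -0.5]
shift(first, tool axes) [ 0.1 18.4 -0.3] rotvec [ 0.003 -0.    -0.001] deg 0.2
```

```bash
python3 -m jog '[{"tx":0,"ty":2,"tz":-25,"ax":0,"ay":0,"az":0,"jaw":0},{"tx":0,"ty":0,"tz":-50,"ax":0,"ay":0,"az":0,"jaw":0},{"tx":-45,"ty":0,"tz":-40,"ax":0,"ay":0,"az":0,"jaw":0},{"tx":-45,"ty":0,"tz":-15,"ax":0,"ay":0,"az":0,"jaw":0},{"tx":0,"ty":0,"tz":0,"ax":0,"ay":0,"az":0,"jaw":0}]' | head -2
python3 - <<'E'
from h import *
st(); T=tool(); c=capture("wrist"); save(c,"wend"); np.savez("wend.npz",T=T,**c)
P,C,U=cloud(c,T); Hi=np.linalg.inv(H); L=P@Hi[:3,:3].T+Hi[:3,3]
m=(L[:,0]>-75)&(L[:,0]<35)&(abs(L[:,1])<80)&(L[:,2]>6)&(L[:,2]<10.5); Q=L[m]
n=np.linalg.svd(Q-Q.mean(0),full_matrices=False)[2][2]; print("face z",np.median(Q[:,2]),"n",n,cv2.minAreaRect(Q[:,:2].astype(np.float32)),np.percentile(Q,[.3,99.7],axis=0))
s=(L[:,2]<4)&(L[:,2]>-4)&(L[:,0]>40)&(L[:,0]<70); print("slope z",np.median(L[s][:,2]))
r=(abs(L[:,1])<16)&(L[:,0]>-82)&(L[:,0]<-60)&(L[:,2]>0); print("roller top",np.percentile(L[r],[5,50,95],axis=0))
E
```

```text
time_s: 14.2
eef_pos: [433.5, 156.1, 227.0]
t 14.2 pos [433.5 156.1 227. ] F [ 0.5  0.3 -1.4] M [-0.    0.29 -0.04] w 0.499 gf 0.0 q [ 0.18 -0.07  2.08 -0.29  0.55  0.47]
face z 8.694881863571652 n [-0.005  0.     1.   ] ((-24.82196044921875, -1.031524658203125), (100.33882141113281, 146.1155242919922), 0.004121557809412479) [[-74.649 -73.736   6.517]
 [ 24.97   71.277  10.425]]
slope z -0.1896556395417548
roller top [[-80.82  -14.133   4.777]
 [-69.551   0.174   9.997]
 [-61.065  14.363  18.611]]
```

View pics/wend.png

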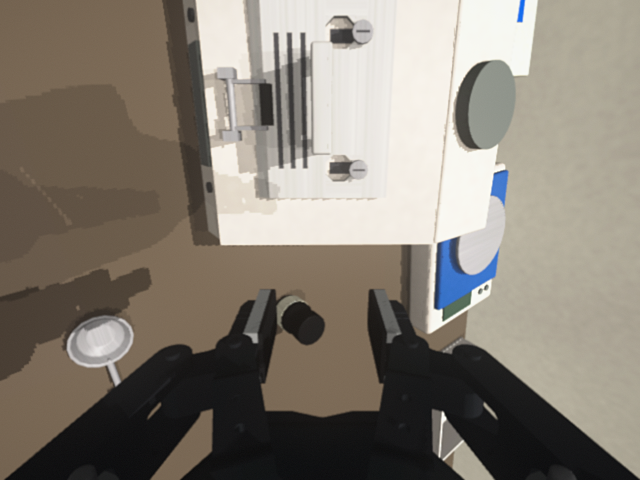

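The final view shows the screw heads over the slot ends at (362,31) and (358,170), the face flat at 8.7 mm, and the roller on the face (clip top about 18.6 mm). The jar has not moved and the gripper is clear. Handing in.

```bash
python3 -c "from rig import finish_job; print(finish_job())"
```

```text
the job is handed in; nothing more can be done
None
```

The vent cover is hung flush on the slope and locked under both screw heads, with the roller riding on its flat face; it was released and the job handed in at about 14 s, though the hand-in gave no verdict.

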